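# Roll the forming mandrel onto the bend line

### The arm

A 7-joint arm with a two-finger parallel gripper is mounted at the origin on the work surface. World frame = base frame: x ahead of the robot, y to its left, z up, the work surface at z = 0. Lengths are in mm, angles in rad, forces in N, time in s.
With the tool pointing down it reaches from about 350 to 900 mm from the base axis. Payload 8.1 kg.
Tool frame: the origin (TCP) lies at the very end of the fingers, on their centre line; the grasp point (between the pads) lies 19 mm behind it; z points along the fingers, y is the direction in which the jaws open and shut (so a half turn about z gives the same grasp; the last joint's range is limited). The gripper opens to 85 mm and grips with 20 to 120 N. Pads are 22 mm wide; open, the fingers measure 114 mm over their backs; the gripper's body (76 mm by 85 mm) begins 54 mm behind the grasp point. The pads swing forward as they close: fully open they stand 13 mm farther back than shut.
Start: joints at [1.14, 0.434, 0.025, 1.573, -0.012, 1.134, -0.075], TCP at [201.202, -591.742, 231.323] pointing down, gripper open.
Joint ranges: [-2.62, 2.62], [-0.44, 2.09], [-1.27, 1.32], [0.08, 2.57], [-1.32, 4.46], [0.12, 2], [-2.74, 2.74]. Speed limits (rad/s): [2.22, 2.22, 3.01, 3.01, 3.14, 3.14, 3.14].

### API

Orientations are given as a unit quaternion [w, x, y, z].
In Python, from workcell import ctrl gives the robot as it stands. Calls block until the motion is done:
- ctrl.move_pose(position, orientation): joint-space move of the TCP to a pose.
- ctrl.servo_line(position, ori=None, speed=150, until_force=None): straight line of the TCP; ori=None keeps the orientation; speed is the mean speed in mm/s. With until_force (N) it stops when the force on the tool has changed by that much, and returns True; else False.
- ctrl.move_joints(angles): joint-space move.
- ctrl.open_gripper() and ctrl.grab(squeeze=None): open the fingers fully, or close them until they stop; squeeze is the grip in N (None keeps the last).
- ctrl.hold(seconds).
- ctrl.inverse_kinematics(position, orientation): joint angles nearest the present ones, or None.
- ctrl.get_image(name): name is "side" or "top" or "wrist"; returns a dict with "pixels" (400x640x3 uint8, red, green, blue), "range_z" (400x640 float32, mm along the optical axis (not along the pixel's ray), 0 where there is no reading), "intrinsics" (3x3 intrinsics, pixels), "camera_from_world" (4x4, takes a point from world to camera coordinates); the wrist camera has in their place "hand_eye" (4x4, takes a point from camera to tool coordinates, whose origin is the TCP and whose axes are the flange's). Camera axes: x right, y down, z forward; pixel columns grow to the right and rows downward; lengths in mm; the calibration is good to about 2 mm. A picture is of the moment at which its call begins: read the wrist's pose just before it.
A pose or a line that the arm cannot do raises ctrl.PlanningError and nothing moves.
- ctrl.job_done(): hands the job in, once; it reports no verdict.
Readings, each from a call of its own:
- ctrl.get_t(): time.
- ctrl.get_q(): joint angles.
- ctrl.get_dq(): joint speeds.
- ctrl.get_effort(): joint torques, N m.
- ctrl.get_eef_pos(): TCP position.
- ctrl.get_ee_rot(): TCP orientation.
- ctrl.get_ft_force(): force on the tool from outside, world axes, zero at the start.
- ctrl.get_moment(): the same for the moment, N m.
- ctrl.get_width(): finger opening in mm.
Only numpy, scipy, OpenCV 4.12 (cv2) and the standard library are available. Lean on these libraries where they do the work, as an engineer would, in place of code of your own. Each camera call takes 0.05 s, during which the arm holds its last target. There are 200 camera calls.

### The job

Two round forming mandrels lie on the sheet blank on the bending bed, one on each side of the bend line drawn in black marker across the blank. With the fingertips, roll the thicker one over the blank onto the line, without picking it up, and leave it lying still and straight along the line, so that the line runs under the middle of it from end to end and shows past both ends. Leave the thin mandrel and everything else on the bed and bench where they are.

Things in the scene. Friction and masses are not known exactly. Their poses are not given: they have to be found in the camera images.
- thick_mandrel: the mandrel to roll: ground, lightly oiled steel tube lying on the blank, 42 mm diameter, 140 mm long, about 0.55 kg (varies), 33 mm bore. Origin on its axis at mid-length, 35 mm above the bench (21 mm above the blank); y axis along the tube, x and z turn as it rolls (z up at the start). It rolls when pushed sideways from behind a little above mid-height, and coasts only some mm after a slow push
- thick_end_a (a point): centre of the thick mandrel's end face at its own +y, 70 mm from its origin. At the start the mandrel lies 75 to 100 mm from the bend line, on either side of it and parallel to it within about 1 degree; it rolls straight and keeps its direction, wherever along its length it is pushed
- thick_end_b (a point): centre of the thick mandrel's end face at its own -y, 70 mm from its origin
- bend_line (a point): middle of the bend line, on the blank's upper face, 14 mm above the bench. A straight black marker line, 4 mm wide, 260 mm long, across the full width of the blank, along this point's y axis; the point's x axis lies level across the line, z points up. The blank is bare aluminium sheet, 300 mm (x) by 260 mm (y), centred on this point, fixed
- bed: fixed grey bending bed under the blank, 340 by 340 mm, 12 mm high, turned up to 15 degrees; origin at the centre of its underside, below the middle of the bend line, axes as the line's. Beside the blank: upright 12 mm studs at x 0, y +-150 mm, their tops 70 mm above the bench; low toggle clamps at x 122 mm, from 104 to 240 mm out on either side, up to 60 mm above the bench
- thin_mandrel: the other mandrel, to be left alone: steel tube, 25 mm diameter, 140 mm long, lying on the blank on the other side of the line, 75 to 100 mm from it; origin on its axis at mid-length, 26.5 mm above the bench, y along the tube
- nut_a: steel flange nut, 26 mm wide, 14 mm high, lying on the bed beside the blank near one stud; origin at the centre of its underside
- nut_b: steel flange nut like nut_a, beside the other stud
- strap_a: dark steel slotted clamping strap, 130 by 32 by 12 mm, on the bench left of the bed; origin at the centre of its underside
- strap_b: second clamping strap like strap_a
- step_block: dark steel step block, 30 by 45 mm, 50 mm high, on the bench left of the bed; origin at the centre of its underside
- square: small engineer's square, 70 mm stock and 110 mm blade, flat on the bench right of the bed; origin under the middle of its stock
- marker: white marker pen with a black cap, 130 mm long, on the bench right of the bed; origin on its underside
Not all that is in view belongs to the job. What is shaped like the thick_mandrel but green or purple is not meant.

How it is judged (in metres and radians):
On the way:
1. the thick mandrel rolls: it turns about its own axis by more than a third of a turn (angle between thick_mandrel's own z axis and vertical above 2.1 rad), for 0.05 s.
At the end, for the whole second after the job is handed in: Both ends of the thick mandrel's axis lie within 6 mm of the bend line, measured across it; the mandrel lies flat on the blank, at rest, not more than 55 mm off the middle of the line lengthwise (the line shows past both ends); everything loose besides it is within 20 mm of where it started (x of thick_end_a in the frame of bend_line between -0.006 and 0.006 m and x of thick_end_b in the frame of bend_line between -0.006 and 0.006 m and y of thick_mandrel in the frame of bend_line between -0.055 and 0.055 m and z of thick_end_a in the frame of bend_line between -0.025 and 0.025 m and z of thick_end_b in the frame of bend_line between -0.025 and 0.025 m and linear speed of thick_mandrel below 0.01 m/s and angular speed of thick_mandrel below 0.3 rad/s and not (distance of thin_mandrel from where it was at the start of the episode above 0.02 m) and not (distance of nut_a from where it was at the start of the episode above 0.02 m) and not (distance of nut_b from where it was at the start of the episode above 0.02 m) and not (distance of strap_a from where it was at the start of the episode above 0.02 m) and not (distance of strap_b from where it was at the start of the episode above 0.02 m) and not (distance of step_block from where it was at the start of the episode above 0.02 m) and not (distance of square from where it was at the start of the episode above 0.02 m) and not (distance of marker from where it was at the start of the episode above 0.02 m)); the robot touches nothing.
It fails at once if the thick mandrel, or one end of it, is lifted more than 12 mm off the blank (z of any of thick_end_a, thick_end_b in the frame of bend_line above 0.033 m).
It fails at once if the thin mandrel is disturbed: moved by more than 20 mm (distance of thin_mandrel from where it was at the start of the episode above 0.02 m).
It fails at once if something else loose on the bed or bench is moved by more than 20 mm (distance of any of nut_a, nut_b, strap_a, strap_b, step_block, square, marker from where it was at the start of the episode above 0.02 m).
It also fails if it takes over 51 s, if anything falls off the work surface, if the arm or the gripper's body presses on something with over 40 N, if the wrist force passes 120 N, or if a joint passes its speed limit or range.

## Working session

There is one attempt and no reset: what is moved stays moved. The work goes in short steps, each a Python script; the robot and the scene stay as the last script left them, time stands still between calls to the robot, and variables do not carry over. Pictures are saved under pics/ and viewed, about 8 in all and at most 12, crops included, and the job is handed in when it is done.

```bash
mkdir -p pics; ls; python3 - <<'E'
from workcell import ctrl
import cv2,numpy as np
for n in("top","side"):
    d=ctrl.get_image(n); cv2.imwrite(f"pics/{n}0.png",d["pixels"][:,:,::-1]); np.savez(f"{n}0.npz",**d)
    print(n,d["intrinsics"],d["camera_from_world"].round(3))
print(ctrl.get_t(),ctrl.get_eef_pos(),ctrl.get_ee_rot())
E
```

```text
pics
top [[377.78169156   0.         324.92760982]
 [  0.         377.78169156 200.33628969]
 [  0.           0.           1.        ]] [[-2.200000e-02 -1.000000e+00  1.000000e-03  9.225000e+00]
 [-9.930000e-01  2.200000e-02 -1.140000e-01  5.271880e+02]
 [ 1.140000e-01 -3.000000e-03 -9.940000e-01  1.102238e+03]
 [ 0.000000e+00  0.000000e+00  0.000000e+00  1.000000e+00]]
side [[376.93827946   0.         319.94657947]
 [  0.         376.93827946 203.26986978]
 [  0.           0.           1.        ]] [[-8.600000e-01 -5.100000e-01 -1.500000e-02  4.630320e+02]
 [-3.260000e-01  5.720000e-01 -7.530000e-01  2.273920e+02]
 [ 3.920000e-01 -6.420000e-01 -6.580000e-01  1.111766e+03]
 [ 0.000000e+00  0.000000e+00  0.000000e+00  1.000000e+00]]
0.1 [ 201.0461021  -591.32297373  230.59965132] [-6.69539314e-04  9.86598572e-01  1.63164866e-01 -1.91038890e-04]
```

View pics/top0.png

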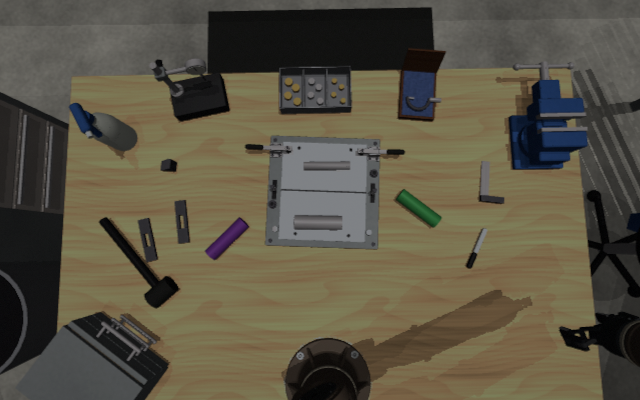

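View pics/side0.png

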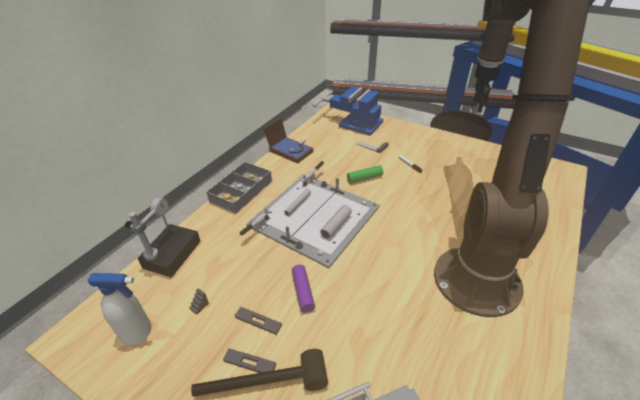

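Top view: the thick mandrel is at about (318,222) on the robot side of the line, which runs (281,189)–(366,192). The thin one is at (326,166) on the far side. I'll locate them roughly, then measure from the wrist camera.

```bash
cat > h.py <<'E'
from workcell import ctrl
import cv2,numpy as np
from scipy.spatial.transform import Rotation as R
def rot(): w,x,y,z=ctrl.get_ee_rot(); return R.from_quat([x,y,z,w])
def ori(yaw):  # tool down, jaw (tool y) along horizontal direction yaw (rad from world y)
    c,s=np.cos(yaw),np.sin(yaw); y=np.array([-s,c,0]); z=np.array([0,0,-1.]); x=np.cross(y,z)
    q=R.from_matrix(np.c_[x,y,z]).as_quat(); return [q[3],*q[:3]]
def T_world_cam(d,pos=None,r=None):
    if "camera_from_world" in d: return np.linalg.inv(d["camera_from_world"])
    T=np.eye(4); T[:3,:3]=r.as_matrix(); T[:3,3]=pos; return T@d["hand_eye"]
def ray(uv,h,K,T):
    uv=np.atleast_2d(uv).astype(float); p=np.c_[uv,np.ones(len(uv))]@np.linalg.inv(K).T@T[:3,:3].T
    o=T[:3,3]; return o+p*((h-o[2])/p[:,2])[:,None]
def wrist(name):
    pos,r=np.array(ctrl.get_eef_pos()),rot(); d=ctrl.get_image("wrist")
    cv2.imwrite(f"pics/{name}.png",d["pixels"][:,:,::-1]); T=T_world_cam(d,pos,r); np.savez(name+".npz",T=T,**d); return d,T
E
python3 - <<'E'
from h import *
d=dict(np.load("top0.npz")); T=T_world_cam(d); K=d["intrinsics"]
l=ray([(281,189.5),(366,192)],14,K,T); m=ray([(295,222.5),(342,222.5)],45,K,T); t=ray([(304,165.5),(350,166)],33,K,T)
print(l,m,t,sep="\n"); dl=l[1]-l[0]; yaw=np.arctan2(dl[0],-dl[1]); print("yaw",yaw)
c=l.mean(0)
for dy in(yaw,yaw+np.pi):
    print(dy,ctrl.inverse_kinematics([c[0]-60,c[1],330],ori(dy)))
print(ctrl.get_image("wrist")["hand_eye"].round(3))
E
```

```text
[[ 565.25738988  130.95505448   14.        ]
 [ 551.95593391 -127.96897499   14.        ]]
[[461.94341093  87.14947317  45.        ]
 [458.94863427 -50.88562533  45.        ]]
[[634.20257791  58.70606683  33.        ]
 [629.66381773 -80.19326829  33.        ]]
yaw -0.05132692108560976
-0.05132692108560976 [ 0.5864267   0.26585586 -0.86661082  1.66429172  0.20885501  1.30835955
  1.2020486 ]
3.0902657325041836 [ 0.32107433  0.20218204 -0.51653188  1.68237538  0.10357167  1.28428937
 -1.83815642]
[[-1.00000e-03 -9.46000e-01 -3.25000e-01  8.43140e+01]
 [ 1.00000e+00 -1.00000e-03  1.00000e-03  3.89000e-01]
 [-1.00000e-03 -3.25000e-01  9.46000e-01 -1.42776e+02]
 [ 0.00000e+00  0.00000e+00  0.00000e+00  1.00000e+00]]
```

```bash
python3 - <<'E'
from h import *
ctrl.move_pose([555,8,280],ori(-0.0513+np.pi)); ctrl.hold(0.3)
print(ctrl.get_t(),ctrl.get_eef_pos()); wrist("w1")
E
```

```text
2.925 [555.00782431   7.66556679 279.9505942 ]
```

View pics/w1.png

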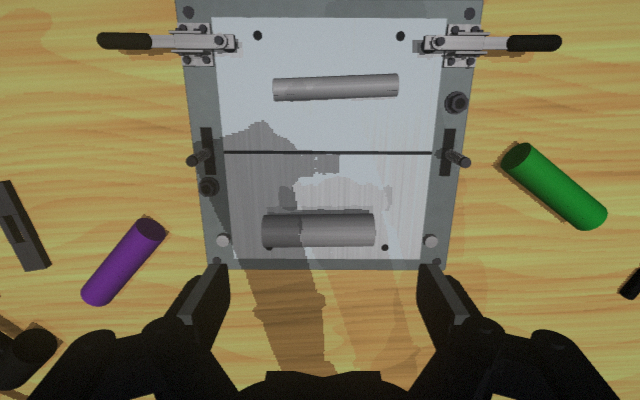

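Wrist view: line at row ≈153 (columns 224–432), thick mandrel at about (263–375, 229), thin at (335,87). I'll use the depth for the tube axis and the colour for the line.

```bash
cat >> h.py <<'E'
from scipy.optimize import least_squares
def measure(d,T,c0=(558.,0.),yaw0=-0.0513,rng=(-130,30)):
    """returns line origin c, axes ex,ey, and mandrel end offsets/length centre in the line frame (mm)"""
    K=d["intrinsics"]; im=d["pixels"].max(2).astype(int); Z=d["range_z"]
    v,u=np.mgrid[:400,:640]; P=np.stack([(u-K[0,2])/K[0,0]*Z,(v-K[1,2])/K[1,1]*Z,Z],-1)@T[:3,:3].T+T[:3,3]
    G=ray(np.c_[u.ravel(),v.ravel()],14,K,T).reshape(400,640,3)
    ex=np.array([np.cos(yaw0),np.sin(yaw0)]); ey=np.array([-ex[1],ex[0]]); c=np.array(c0,float)
    bg=cv2.medianBlur(im.astype(np.uint8),15).astype(int)
    for w in(14,6):   # weighted-dark centroid per column, then robust line
        X=(G[...,:2]-c)@ex; Y=(G[...,:2]-c)@ey
        m=(abs(X)<w)&(abs(Y)<122)&(bg-im>25)&(abs(P[...,2]-14)<12)&(Z>0)
        q=G[m][:,:2]; vx,vy,x0,y0=cv2.fitLine(q.astype(np.float32),cv2.DIST_HUBER,0,.01,.01).ravel()
        if vy<0: vx,vy=-vx,-vy
        ey=np.array([vx,vy]); ex=np.array([vy,-vx]); p=np.array([x0,y0])
        c=p+ey*((c-p)@ey)
    X=(P[...,:2]-c)@ex; Y=(P[...,:2]-c)@ey; H=P[...,2]
    t=(Z>0)&(X>rng[0])&(X<rng[1])&(abs(Y)<125)&(H>38)&(H<62)
    n,lab,st,_=cv2.connectedComponentsWithStats(t.astype(np.uint8)); t=lab==1+st[1:,4].argmax()
    x,y,h=X[t],Y[t],H[t]; ym=(np.percentile(y,1)+np.percentile(y,99))/2
    f=lambda s:np.hypot(x-s[0]-s[1]*(y-ym),h-s[2])-21
    r=least_squares(f,[x.mean(),0,35],loss="huber",f_scale=1)
    print("line px",m.sum(),"c",c.round(1),"yaw",round(float(-np.arctan2(ey[0],ey[1])),4),"bed z",np.median(H[(abs(X)<30)&(abs(Y)<100)&(H<20)&(H>8)]).round(1),
      "tube px",t.sum(),"x,slope,h",r.x.round(3),"rms",r.fun.std().round(2),"y",np.percentile(y,[1,99]).round(1))
    return c,ex,ey,r.x,ym
E
python3 - <<'E'
from h import *
d=dict(np.load("w1.npz")); measure(d,d["T"])
E
```

```text
line px 718 c [ 5.6e+02 -1.0e-01] yaw -0.0579 bed z 14.2 tube px 3416 x,slope,h [-9.7102e+01 -1.9000e-02  3.4742e+01] rms 0.68 y [-55.3  81.3]
```

```bash
cat > push.py <<'E'
from h import *
def go(xs,c,ex,ey,ym,z,speed,q,**k):
    p=c+ex*xs+ey*ym; return ctrl.servo_line([p[0],p[1],z],q,speed,**k)
E
python3 - <<'E'
from push import *
d=dict(np.load("w1.npz")); c,ex,ey,s,ym=measure(d,d["T"])
a=-0.019; n=ex-a*ey; n/=np.linalg.norm(n); t=np.array([-n[1],n[0]])
c2=c+ey*ym   # push line along the tube's normal, through its middle
c2=c2-0*n
x0=s[0]   # tube axis along n from c2
yaw=-np.arctan2(t[0],t[1]); q=ori(yaw+np.pi); ctrl.grab()
P=lambda x:c2+n*x
p=P(x0-52); ctrl.move_pose([p[0],p[1],150],q)
ctrl.servo_line([p[0],p[1],31],q,120); print(ctrl.get_t(),ctrl.get_eef_pos(),ctrl.get_width(),ctrl.get_ft_force())
np.savez("plan.npz",c2=c2,n=n,q=q)
p=P(-12-32); print(ctrl.servo_line([p[0],p[1],31],q,25,until_force=15))
ctrl.hold(0.8); print(ctrl.get_t(),ctrl.get_eef_pos(),ctrl.get_ft_force())
d,T=wrist("w2"); measure(d,T,c)
E
```

```text
line px 718 c [ 5.6e+02 -1.0e-01] yaw -0.0579 bed z 14.2 tube px 3416 x,slope,h [-9.7102e+01 -1.9000e-02  3.4742e+01] rms 0.68 y [-55.3  81.3]
5.675 [412.30462287  18.82152083  31.44866576] 0.12171493343670665 [1.02442695 0.40606462 0.40013495]
False
10.825 [516.7857883   14.60081337  30.98345832] [0.28094303 0.13165314 0.10866035]
line px 955 c [ 5.599e+02 -1.000e-01] yaw -0.0584 bed z 14.2 tube px 33469 x,slope,h [-1.1675e+01 -2.1000e-02  3.4873e+01] rms 2.02 y [-53.4  82.9]
```

View pics/w2.png

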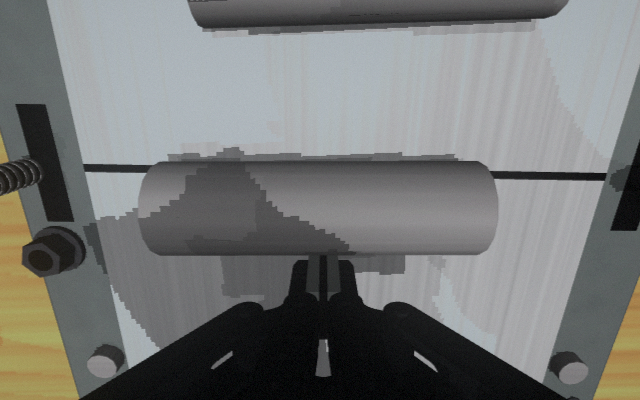

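The mandrel has rolled to about −12 mm and is just in front of the fingertips (tube rows 160–255, line at row ≈172 showing past both ends). I'll refit with the fingers left out, then nudge it the rest of the way.

```bash
sed -i 's/^    x,y,h=X\[t\],Y\[t\],H\[t\]; ym=.*/    x,y,h=X[t],Y[t],H[t]; ym=(np.percentile(y,1)+np.percentile(y,99))\/2; k=abs(y-ym)>skip; x,y,h=x[k],y[k],h[k]/; s/rng=(-130,30)/rng=(-130,30),skip=0/' h.py
python3 - <<'E'
from push import *
d=dict(np.load("w2.npz")); c,ex,ey,s,ym=measure(d,d["T"],(559.9,0),rng=(-35,30),skip=28)
pl=np.load("plan.npz"); n=pl["n"]; q=list(pl["q"])
p=np.array(ctrl.get_eef_pos()); xt=(p[:2]-c)@ex; print("tcp x",xt, "gap",s[0]-xt)
p[:2]+=n*(-1-s[0]+max(0,s[0]-xt-32)); p[2]=31
print(ctrl.servo_line(p,q,10,until_force=15)); ctrl.hold(0.8)
d,T=wrist("w3"); r=measure(d,T,c,rng=(-25,40),skip=28)
p=np.array(ctrl.get_eef_pos()); print(ctrl.get_t(),"tcp x",(p[:2]-c)@ex)
E
```

```text
line px 954 c [559.9   0. ] yaw -0.0584 bed z 14.2 tube px 32553 x,slope,h [-1.1480e+01 -2.1000e-02  3.4783e+01] rms 0.53 y [-54.1  83.5]
tcp x -43.869174129958445 gap 32.38889086225177
False
line px 805 c [559.8   0. ] yaw -0.0577 bed z 14.2 tube px 32708 x,slope,h [-4.4800e-01 -2.0000e-02  3.4821e+01] rms 0.54 y [-53.9  83.7]
12.9667 tcp x -33.02036239577701
```

```bash
python3 - <<'E'
from push import *
pl=np.load("plan.npz"); n=pl["n"]; q=list(pl["q"])
p=np.array(ctrl.get_eef_pos()); p[:2]-=n*35; ctrl.servo_line(p,q,50); p[2]=260; ctrl.servo_line(p,q,150)
p[:2]+=n*70; ctrl.servo_line(p,q,150); ctrl.hold(.5)
d,T=wrist("w4"); measure(d,T,(559.9,0),rng=(-30,30)); print(ctrl.get_t(),ctrl.get_ft_force())
E
```

```text
line px 286 c [560.  -0.] yaw -0.0585 bed z 14.2 tube px 4611 x,slope,h [-4.8000e-01 -2.1000e-02  3.4781e+01] rms 0.65 y [-53.5  83.3]
16.6583 [ 0.71122045 -0.27375626 -1.07254553]
```

View pics/w4.png

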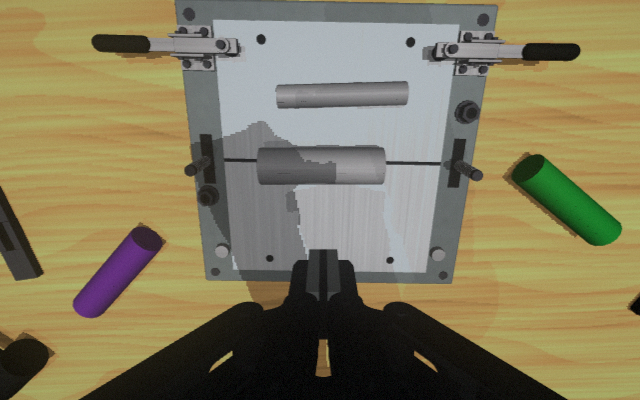

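The line shows past both ends (columns 224–258 and 385–441), and the thin mandrel and nuts are where they were.

```bash
python3 -c "
from workcell import ctrl
ctrl.job_done()"
```

```text
the job is handed in; nothing more can be done
```

I rolled the thick mandrel onto the bend line with the closed fingertips and handed the job in at about 17 s on the robot's clock. It took one slow push of about 85 mm and one nudge of about 11 mm. The mandrel was never gripped.

**Position:** in the last check, from the wrist camera after backing off, the axis was 0.5 mm short of the line's middle and 1.2° off parallel. That puts the ends at about −1.9 mm and +1.0 mm, within the 6 mm allowed.

**Lengthwise:** the mandrel sits about 15 mm off the middle of the line, and the line shows past both ends.

**At rest:** the last two measurements, before and after backing off, agreed to 0.1 mm. The fingers were clear of everything.

**Roll:** I did not measure the turn directly. About 97 mm of rolling corresponds to roughly 4.6 rad if it did not slip.

**Other items:** the thin mandrel and the nuts look unmoved in the last picture. The straps, step block, square and marker were not checked again, but the arm never went near them. None of the checks failed or disagreed.

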